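Fold back the locker's bifold door and clip the torch inside

TASK

Open the little blue bench locker by working its bifold door at the fold hinge until both panels are folded fully home at the left side. Then lay the black torch flat in the doorway, lengthwise, and push it in between the sprung curved arm and the fixed metal edge until its end rests against the rubber pad; leave the door folded back. Be gentle: press on the locker and its door, and the torch on the pad, with no more than about 30 N. Leave the other things on the bench where they are.

Things in the scene. Friction and masses are not known exactly. Their poses are not given: they have to be found in the camera images.
- locker: Fixed blue bench locker, 224 mm wide. Origin: on the table, middle of the doorway on the door track line; +x points into the locker, +y to the jamb the door hangs on (left when looking in), z up. Side walls 8 mm thick, 75 mm high, inner faces y = +-104 mm, x = -10 to 135 mm. Open above from the track line to the roof edge. No raised floor or sill: things slide in on the table top.
- roof_edge (a point): Top front edge, middle, of the plywood roof: 57 mm behind the track line. Roof underside 75 mm, top 81 mm above the table; it covers all from there to the back (locker x = 57 to 138 mm).
- pad (a point): Rubber end pad, on its face: locker x = 120, y = -26 mm (the middle of the torch's lane), 16 mm above the table. The pad spans y = -71 to 19 mm. The torch seated against it has its middle at locker x = 70, y = -26 mm.
- rail (a point): Fixed metal edge: top front of its guiding face (locker y = -42 mm, facing +y, x = 62 to 122 mm, 24 mm high). Its front end is flared 10 mm away from the lane, back to locker x = 43 mm.
- bow (a point): Bow of the sprung curved steel arm, 10 to 25 mm above the table, on a post at locker x = 72, y = 22 mm. Free, the bow is at about locker x = 103, y = -19 mm, 9 mm into the 32 mm lane (y = -42 to -10 mm); it yields towards +y and presses the torch to the fixed edge with about 3 N; pushing the torch past it takes about 5 to 12 N.
- panel_a (a joint): Opening angle q (rad) of the bifold door: 0 shut flat, 1.46 stop, fully folded. Starts ajar; hinge friction (0.15 N m in all) holds it where left, no spring. Pressing the outer face of the second panel near the fold shuts it while q < 0.8 but folds it further when q > 0.8. The crease can be pushed outwards from inside; beyond q of about 1.2 a finger no longer fits there.
- fold (a point): Fold hinge barrel, 12 mm across, 4 to 74 mm above the table (point at 40 mm), at locker x = -100 sin q, y = 100 - 100 cos q mm (outside the track line). Two panels, 100 mm between hinge axes, 8 mm thick, 4 to 70 mm above the table: the first hangs at locker x = 0, y = 100 mm; the second's free end runs in the track at x = 0, y = 100 - 200 cos q mm.
- torch: Black torch lying flat, loose, 101 mm long (its y axis), 33 mm wide (x), 33 mm high, 0.14 kg nominal; it does not roll. Origin: centre of its underside, z up. Grip it across the 33 mm. Either end may go in first.
- mouse: Bystander: dark computer mouse, 104x58x35 mm.
- multimeter: Bystander: yellow multimeter, 134x68x42 mm.
- screwdriver_red: Bystander: red screwdriver lying flat, 198 mm long.
- parts_tin: Bystander: round tin of screws, 63 mm across, 26 mm high.
- tape_masking: Bystander: roll of masking tape, 100 mm across, 25 mm high.
- needle_pliers: Bystander: pliers with blue handles, lying flat, 201 mm long.
Things that resemble listed ones, but are neither listed nor needed, are in the scene too. Of the things like the torch, leave any that is purple; of the rest the larger one is meant.

How it is judged:
By the outcome, as a careful person would: the job done as asked, in the order asked, and still so for the second after the job is handed in, with the robot touching nothing.
It also fails if it takes over 72 s, if anything falls off the work surface, if the arm or the gripper's body presses on something with over 40 N, if the wrist force passes 120 N, or if a joint passes its speed limit or range.

ROBOT

A 6-joint arm with a two-finger parallel gripper is mounted at the origin on a cart in front of the work surface, level with it; the furniture and walls round the work are solid. World frame = base frame: x ahead of the robot, y to its left, z up, the work surface at z = 0. Lengths are in m, angles in rad, forces in N, time in s.
With the tool pointing down it reaches from about 0.25 to 0.85 m from the base axis. Payload 12.5 kg.
Tool frame: the origin (TCP) lies at the very end of the fingers, on their centre line; the grasp point (between the pads) lies r.tcp_to_grasp behind it (r.tcp_to_grasp is the distance from the TCP to the grasp point, in m); z points along the fingers, y is the line along which they close (so a half turn about z gives the same grasp; the last joint's range is limited). The gripper opens to 93 mm and grips with 3 to 60 N. Pads are 15 mm wide; open, the fingers measure 128 mm over their backs; the gripper's body (75 mm by 188 mm) begins 65 mm behind the grasp point.
Start: joints at [1.114, 0.351, 1.652, -0, 1.139, -0.085], TCP at [0.2, 0.512, 0.219] pointing down, gripper open.
Joint ranges: [-2.75, 2.75], [-0.79, 2.1], [0.01, 2.65], [-1.57, 4.71], [0.07, 3.14], [-2.87, 2.87]. Speed limits (rad/s): [2.22, 2.22, 2.79, 3.14, 3.14, 3.14].

INTERFACE

Orientations are given as a unit quaternion [w, x, y, z].
In Python, from station import r gives the robot as it stands.
- The arm moves only by the tool arm_command, never from a script. Its arguments are lists of equal length, an entry for each row: "linear": the shift along the tool's x, y, z in mm, a list of three; "delta_rot": the turn, a rotation vector about the tool's x, y, z in degrees, a list of three; "gripper": the finger opening in mm, from 0 to 93. In form: {"linear": [[x, y, z], ...], "delta_rot": [[wx, wy, wz], ...], "gripper": [gripper, ...]}. A call has 1 to 5 rows; each row shifts and turns the commanded pose from where the row before left it, along the tool's axes as they then stand; what a row does not reach is not made up. A row lasts 1/8 s, in which the tool goes at most 62.5 mm and 10.7 degrees, less where a joint would pass 70% of its speed; a pose out of reach is approached as far as the arm can. A call with a gripper value outside its range is refused whole. The fingers move at their own pace and stop on an object; "force" is the grip in N (left out, the last holds). Time passes only in rows, so rows that do not move let the fingers close. It gives the time, the measured TCP pose, the force, the opening and the grip force at its end, in the units of the state.
- r.state(): the state, without advancing time (a new reading comes with each control period).
- r.grab_frame(name): name is "scene" or "top" or "wrist"; returns a dict with "frame" (400x640x3 uint8, red, green, blue), "z_map" (400x640 float32, m along the optical axis (not along the pixel's ray), 0 where there is no reading), "fx", "fy", "cx", "cy" (pixels), "k1" (the pictures are not rectified: a ray, as slopes to the right and down, at radius r is drawn at 1 + k1 r^2 times it, then the intrinsics apply), "view" (4x4, takes a point from world to camera coordinates); the wrist camera has in their place "tool_from_camera" (4x4, takes a point from camera to tool coordinates, whose origin is the TCP and whose axes are the flange's). Camera axes: x right, y up, looking along -z (the intrinsics and any distortion apply to the point x, -y, -z); pixel columns grow to the right and rows downward; lengths in m; the calibration is good to about 2 mm. A picture is of the moment at which its call begins: read the wrist's pose just before it.
- r.close_job(): hands the job in; it is judged then, once.
Trained networks look in a picture, given as the dict that the camera call returned (one of the last four; its "shot" number tells which), for a name from the list of things; names that differ only in an ending like _2 or _b are one class to them, and where a whole thing is asked for, a point or a joint stands for the part that bears it (a point fixed in the world has none). Each returns a list of dicts, best first, with "p" (0 to 1); they miss things now and then, are a little off and sometimes report something else, mostly with a low value. They report only what shows in the picture. A call takes as long as a camera call. They do not tell look-alikes from the thing itself.
- r.regions_of(picture, target): "pixels" (400x640 bool, what is visible of it) and "bbox" ([left, top, right, bottom] in pixels, round what is visible of it).
The state is a dict: "clock": time; "q": joint angles; "joint_velocities": joint speeds; "tau": joint torques, N m; "ee_pos": TCP position; "eef_rot": TCP orientation; "ft_force": force on the tool from outside, world axes, zero at the start; "ft_torque": the same for the moment, N m; "width": finger opening in m; "gripper_force": force on a finger pad.
Only numpy, scipy, OpenCV 4.12 (cv2) and the standard library are available. Lean on these libraries where they do the work, as an engineer would, in place of code of your own. Each camera call takes 0.05 s, during which the arm holds its last target. There are 200 camera calls.

## Working session

There is one attempt and no reset: what is moved stays moved. The work goes in short steps, Python scripts to look and compute and a tool call to move; the robot and the scene stay as the last step left them, time stands still between calls to the robot, and variables do not carry over. Pictures are saved under pics/ and viewed, at most 10 in all, crops included, and the job is handed in when it is done.

Besides the shell and the picture viewer there is one more tool, called after ">>>" as a command line: name --argument value ..., lists and objects as JSON in quotes. arm_command: Moves the arm, as the interface text tells. Its arguments: {"type":"object","properties":{"linear":{"type":"array","items":{"type":"array","items":{"type":"number"}}},"delta_rot":{"type":"array","items":{"type":"array","items":{"type":"number"}}},"gripper":{"type":"array","items":{"type":"number"}},"force":{"type":"number"}},"required":["linear","delta_rot","gripper"]}

```bash
mkdir -p pics; ls
cat > h.py <<'E'
import numpy as np, cv2
from station import r
from scipy.spatial.transform import Rotation as R
def camT(f):
    if "view" in f: return np.linalg.inv(np.array(f["view"]))
    s=f["_s"]; T=np.eye(4); q=s["eef_rot"]; T[:3,:3]=R.from_quat([q[1],q[2],q[3],q[0]]).as_matrix(); T[:3,3]=s["ee_pos"]
    return T@np.array(f["tool_from_camera"])
def grab(n):
    s=r.state(); f=r.grab_frame(n); f["_s"]=s; return f
def cloud(f):
    """world xyz for each pixel (400,640,3), nan where no depth"""
    v,u=np.mgrid[0:400,0:640]; xd=(u-f["cx"])/f["fx"]; yd=(v-f["cy"])/f["fy"]
    x,y=xd.copy(),yd.copy()
    for _ in range(15):
        k=1+f["k1"]*(x*x+y*y); x,y=xd/k,yd/k
    z=np.where(f["z_map"]>0,f["z_map"],np.nan)
    P=np.stack([x*z,-y*z,-z],-1); T=camT(f); return P@T[:3,:3].T+T[:3,3]
def save(f,n): cv2.imwrite("pics/"+n,f["frame"][...,::-1])
E
python3 - <<'E'
from h import *
for n in("top","scene"):
    f=grab(n); save(f,n+"0.png"); C=cloud(f); np.save(n+"0.npy",C)
    for t in ["torch","locker","panel_a"]:
        for d in r.regions_of(f,t)[:4]:
            p=C[d["pixels"]]; p=p[~np.isnan(p[:,0])]
            print(n,t,round(d["p"],2),np.round(d["bbox"]),np.round(np.median(p,0),3),np.round(np.percentile(p,[2,98],axis=0),3).tolist())
print(r.tcp_to_grasp, r.state())
E
```

```text
pics
top torch 0.73 [324. 208. 334. 238.] [ 0.447 -0.     0.027] [[0.406, -0.018, -0.0], [0.501, 0.012, 0.036]]
top torch 0.53 [359. 212. 385. 224.] [ 0.476 -0.152  0.027] [[0.449, -0.203, 0.0], [0.506, -0.112, 0.035]]
top torch 0.47 [398. 224. 420. 226.] [ 0.454 -0.297  0.019] [[0.447, -0.315, 0.012], [0.461, -0.265, 0.027]]
top locker 0.74 [252. 154. 324. 206.] [0.628 0.166 0.079] [[0.522, 0.05, -0.002], [0.683, 0.276, 0.087]]
top panel_a 0.73 [188. 214. 217. 241.] [0.424 0.466 0.025] [[0.377, 0.419, 0.001], [0.47, 0.513, 0.032]]
top panel_a 0.49 [256. 191. 307. 205.] [0.529 0.166 0.065] [[0.514, 0.084, 0.005], [0.55, 0.259, 0.076]]
scene torch 0.75 [386. 274. 414. 289.] [ 0.449 -0.298  0.016] [[0.441, -0.323, -0.001], [0.46, -0.26, 0.023]]
scene torch 0.74 [337. 249. 375. 263.] [ 0.471 -0.158  0.024] [[0.446, -0.207, 0.008], [0.498, -0.121, 0.033]]
scene locker 0.91 [251. 180. 334. 237.] [0.606 0.143 0.048] [[0.52, 0.048, 0.0], [0.685, 0.277, 0.083]]
scene panel_a 0.81 [256. 195. 300. 229.] [0.531 0.148 0.04 ] [[0.518, 0.083, 0.007], [0.549, 0.255, 0.071]]
scene panel_a 0.31 [198. 186. 226. 205.] [0.54  0.458 0.023] [[0.509, 0.446, 0.003], [0.591, 0.488, 0.036]]
0.0188 {'clock': 0.4, 'q': array([ 1.11439426e+00,  3.50803248e-01,  1.65194081e+00, -1.22317924e-05,
        1.13909719e+00, -8.46165357e-02]), 'joint_velocities': array([ 0.00181346, -0.0020389 , -0.00238263,  0.00065177, -0.00017791,
        0.00014582]), 'tau': array([-1.39152493e-03, -4.96832478e+01, -2.85217023e+01,  6.97632297e-02,
        2.29946285e-02, -1.53296997e-05]), 'ee_pos': array([0.1997525 , 0.51234997, 0.2185224 ]), 'eef_rot': array([-2.78619601e-05,  1.84821475e-01,  9.82772103e-01, -1.21259512e-04]), 'ft_force': array([-0.72619322,  0.31125502, -0.64692249]), 'ft_torque': array([-0.00488413, -0.01740676, -0.03024026]), 'gripper_force': 0.0, 'width': 0.09309648411888104}
```

Run:
```python
import cv2,numpy as np
a=cv2.imread("pics/top0.png")[140:260,170:440]; b=cv2.imread("pics/scene0.png")[160:310,180:440]
cv2.imwrite("pics/c0.png",np.vstack([cv2.resize(a,(760,338),interpolation=cv2.INTER_CUBIC),cv2.resize(b[:90],(760,263),interpolation=cv2.INTER_CUBIC)])[:600])
# locker roof rectangle from cloud
for n in("top","scene"):
    C=np.load(n+"0.npy"); m=(C[...,2]>.077)&(C[...,2]<.09)&(C[...,0]>.45)&(C[...,0]<.8)&(abs(C[...,1]-.16)<.2)
    p=C[m]; R=cv2.minAreaRect(p[:,:2].astype(np.float32)*1000); print(n,m.sum(),R,cv2.boxPoints(R).tolist(),np.median(p[:,2]))
    # door-level points
    m=(C[...,2]>.045)&(C[...,2]<.077)&(C[...,0]>.48)&(C[...,0]<.6)&(abs(C[...,1]-.16)<.15)
    p=C[m]; p=p[np.argsort(p[:,1])]; print(np.round(p[::max(1,len(p)//40)],3).tolist())
```

```text
top 1305 ((635.5936279296875, 141.7987060546875), (234.50155639648438, 284.4595642089844), 3.2217862606048584) [[510.5346984863281, 277.2140808105469], [526.5216064453125, -6.79591178894043], [760.652587890625, 6.383331298828125], [744.6656494140625, 290.393310546875]] 0.08140414464048451
[[0.547, 0.056, 0.06], [0.588, 0.057, 0.076], [0.537, 0.059, 0.074], [0.57, 0.06, 0.073], [0.592, 0.06, 0.074], [0.545, 0.063, 0.072], [0.556, 0.063, 0.072], [0.534, 0.066, 0.072], [0.536, 0.085, 0.057], [0.599, 0.089, 0.073], [0.537, 0.095, 0.071], [0.532, 0.099, 0.055], [0.537, 0.106, 0.068], [0.537, 0.113, 0.069], [0.53, 0.12, 0.068], [0.529, 0.127, 0.07], [0.525, 0.133, 0.076], [0.522, 0.141, 0.068], [0.522, 0.148, 0.072], [0.53, 0.152, 0.066], [0.525, 0.158, 0.07], [0.525, 0.165, 0.073], [0.518, 0.169, 0.066], [0.521, 0.176, 0.075], [0.518, 0.18, 0.069], [0.52, 0.188, 0.053], [0.529, 0.195, 0.067], [0.532, 0.201, 0.07], [0.535, 0.209, 0.069], [0.531, 0.215, 0.074], [0.535, 0.223, 0.071], [0.542, 0.23, 0.069], [0.546, 0.238, 0.068], [0.55, 0.246, 0.065], [0.549, 0.252, 0.071], [0.552, 0.259, 0.0
[... 759 characters left out ...]
 0.075, 0.076], [0.537, 0.086, 0.067], [0.539, 0.091, 0.058], [0.536, 0.097, 0.065], [0.534, 0.102, 0.068], [0.542, 0.109, 0.069], [0.532, 0.113, 0.055], [0.531, 0.121, 0.047], [0.529, 0.127, 0.046], [0.527, 0.132, 0.052], [0.525, 0.139, 0.055], [0.526, 0.144, 0.05], [0.524, 0.15, 0.052], [0.523, 0.157, 0.054], [0.524, 0.163, 0.048], [0.518, 0.169, 0.056], [0.519, 0.174, 0.054], [0.524, 0.181, 0.074], [0.527, 0.193, 0.057], [0.529, 0.203, 0.05], [0.533, 0.215, 0.055], [0.547, 0.226, 0.069], [0.541, 0.236, 0.047], [0.545, 0.248, 0.05], [0.55, 0.261, 0.052], [0.554, 0.269, 0.056], [0.557, 0.271, 0.065], [0.589, 0.272, 0.071], [0.561, 0.273, 0.074], [0.595, 0.274, 0.057], [0.548, 0.277, 0.052]]
```

View pics/c0.png

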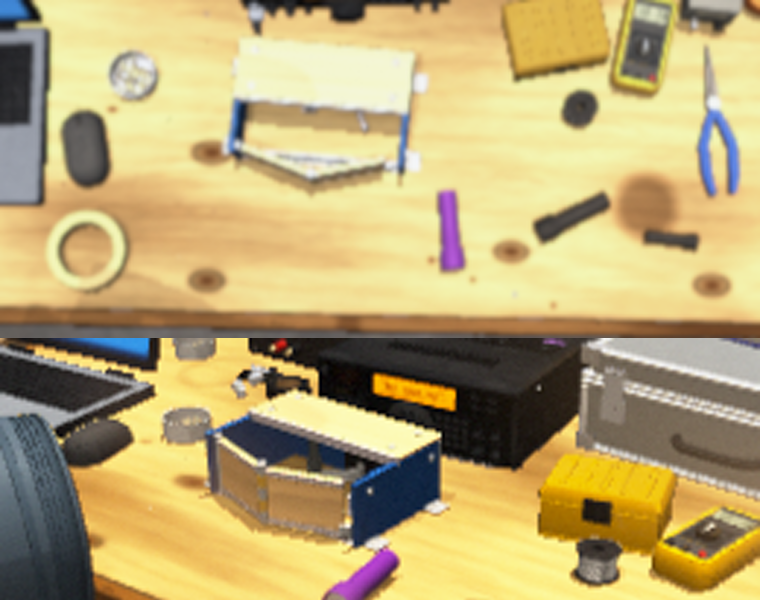

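The picture shows the blue locker with its door ajar (top crop: fold at about (312,178)). The target is the larger black torch at (571,217). The purple one is at (450,230) and the small black one at (670,240).

```bash
cat >> h.py <<'E'
def Rm(q): return R.from_quat([q[1],q[2],q[3],q[0]])
def down(h):  # tool pointing down, tool y at heading h (deg)
    h=np.radians(h); y=np.array([np.cos(h),np.sin(h),0]); z=np.array([0,0,-1.]); return R.from_matrix(np.stack([np.cross(y,z),y,z],1))
def plan(*wps,cur=None,step=55,rstep=10):
    """wps: (xyz m, heading deg). prints rows (tool mm / deg), pose tracked with rounding"""
    s=r.state(); p=np.array(s["ee_pos"]); o=Rm(s["eef_rot"])
    if cur: p,o=np.array(cur[0]),down(cur[1])
    for xyz,h in wps:
        xyz=np.array(xyz); t=down(h); rv=(o.inv()*t).as_rotvec(degrees=True)
        n=max(1,int(np.ceil(max(np.linalg.norm(xyz-p)*1000/step,np.linalg.norm(rv)/rstep)))); L=[];D=[]
        for i in range(n):
            d=np.round(o.inv().apply((xyz-p)/(n-i))*1000,1 if n==1 else 0); w=np.round((o.inv()*t).as_rotvec(degrees=True)/(n-i),1)
            p=p+o.apply(d)/1000; o=o*R.from_rotvec(w,degrees=True); L.append(d.tolist()); D.append(w.tolist())
        print(n,"lin",L,"\n rot",D)
E
python3 - <<'E'
from h import *
f=grab("wrist"); print(np.round(f["tool_from_camera"],3).tolist(), f["fx"])
plan(((.42,.17,.27),-4))
E
```

```text
[[-0.0, 0.971, 0.24, 0.067], [1.0, 0.0, 0.001, 0.0], [0.001, 0.24, -0.971, -0.166], [0.0, 0.0, 0.0, 1.0]] 355.3746423337584
8 lin [[-41.0, -30.0, -6.0], [-45.0, -23.0, -6.0], [-49.0, -15.0, -7.0], [-50.0, -8.0, -6.0], [-51.0, 0.0, -7.0], [-50.0, 9.0, -6.0], [-48.0, 16.0, -7.0], [-46.0, 24.0, -6.0]] 
 rot [[-0.0, 0.0, 9.1], [-0.0, 0.0, 9.1], [-0.0, 0.0, 9.1], [-0.0, 0.0, 9.1], [-0.0, 0.0, 9.1], [-0.0, 0.0, 9.1], [-0.0, 0.0, 9.0], [-0.0, 0.0, 9.1]]
```

>>> arm_command --linear '[[-41, -30, -6], [-45, -23, -6], [-49, -15, -7], [-50, -8, -6], [-51, 0, -7]]' --delta_rot '[[0, 0, 9.1], [0, 0, 9.1], [0, 0, 9.1], [0, 0, 9.1], [0, 0, 9.1]]' --gripper '[0, 0, 0, 0, 0]'

```text
clock: 1.08
ee_pos: [0.3375, 0.2969, 0.251]
eef_rot: [0.0, 0.553, 0.833, 0.0]
ft_force: [0.6, 0.3, 1.1]
width: 0.0474
gripper_force: 0.0
```

>>> arm_command --linear '[[-50, 9, -6], [-48, 16, -7], [-46, 24, -6], [0, 0, 0]]' --delta_rot '[[0, 0, 9.1], [0, 0, 9.0], [0, 0, 9.1], [0, 0, 0]]' --gripper '[0, 0, 0, 0]'

```text
clock: 1.58
ee_pos: [0.4214, 0.1674, 0.27]
eef_rot: [0.0, 0.733, 0.68, 0.0]
ft_force: [0.1, -0.6, -0.4]
width: 0.0078
gripper_force: 0.0
```

Run:
```python
from h import *
f=grab("wrist"); save(f,"w1.png"); C=cloud(f); np.save("w1.npy",C); print(f["_s"]["ee_pos"],f["_s"]["width"],f["_s"]["q"])
Z=C[...,2]
m=(Z>.078)&(Z<.086)&(C[...,0]>.5)&(C[...,0]<.72)&(abs(C[...,1]-.165)<.14)
p=C[m]; print(m.sum(), np.round(np.percentile(p,[1,50,99],axis=0),3))
# roof front edge: min x per y bin
for y in np.arange(.06,.28,.03):
    q=p[abs(p[:,1]-y)<.006]; 
    if len(q)>5: print(round(y,2),np.round(np.percentile(q[:,0],[2,98]),4))
from h import *
for t in ["panel_a","fold","rail","bow","pad"]:
    for d in r.regions_of(f,t)[:2]:
        q=C[d["pixels"]]; print(t,round(d["p"],2),np.round(d["bbox"]),np.round(np.nanmedian(q,0),3))
```

```text
[0.42141255 0.16741089 0.27001782] 0.007790779752289894 [ 2.75611975e-01  1.16785204e-01  1.82107784e+00 -3.43111412e-04
  1.20280318e+00  3.51181396e-01]
16797 [[0.603 0.056 0.079]
 [0.646 0.176 0.081]
 [0.689 0.274 0.083]]
0.06 [0.5994 0.6776]
0.09 [0.6016 0.6793]
0.12 [0.6035 0.6815]
0.15 [0.6056 0.6837]
0.18 [0.608  0.6856]
0.21 [0.6096 0.6876]
0.24 [0.612  0.6899]
0.27 [0.6138 0.6915]
panel_a 0.66 [398.  67. 452. 243.] [0.532 0.189 0.058]
fold 0.87 [399.  67. 454. 243.] [0.532 0.19  0.059]
rail 0.56 [395.  42. 596. 268.] [0.626 0.181 0.08 ]
bow 0.63 [487. 130. 499. 157.] [0.617 0.186 0.025]
pad 0.85 [395.  44. 595. 264.] [0.626 0.181 0.08 ]
```

View pics/w1.png

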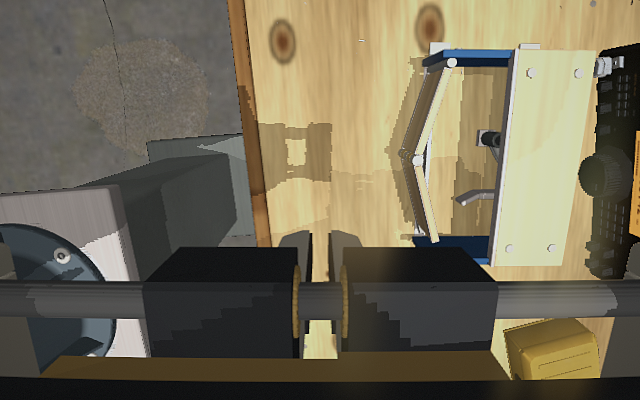

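The wrist view shows the fold barrel at (417,160), the jamb hinge at (452,62), the roof at x from 512 to 600, and the arm post and bow at (488,140) and (470,198).

```bash
cat >> h.py <<'E'
def fitlock(C):
    Z=C[...,2]; m=(Z>.078)&(Z<.086)&(C[...,0]>.57)&(C[...,0]<.72)&(abs(C[...,1]-.165)<.135); p=C[m]
    ys=np.arange(.07,.26,.005); e=[np.percentile(p[abs(p[:,1]-y)<.004][:,0],2) for y in ys]
    k,b=np.polyfit(ys,e,1); yaw=-np.arctan(k); c,s=np.cos(yaw),np.sin(yaw); ex=np.array([c,s]); ey=np.array([-s,c])
    u=p[:,:2]@ex; v=p[:,:2]@ey; sel=(u-np.median(u)<.03)
    vmin,vmax=np.percentile(v[sel],[.3,99.7]); u0=np.array([b+k*.165,.165])@ex-.057
    return np.degrees(yaw),ex*u0+ey*(vmin+vmax)/2,(vmin,vmax)
E
python3 - <<'E'
from h import *
C=np.load("w1.npy"); yaw,o,v=fitlock(C); print(yaw,o,v[1]-v[0])
a=np.radians(yaw); ex=np.array([np.cos(a),np.sin(a)]); ey=np.array([-ex[1],ex[0]])
L=np.stack([(C[...,:2]-o)@ex*1000,(C[...,:2]-o)@ey*1000,C[...,2]*1000],-1)
for n,(u,w) in dict(fold=(417,160),jamb=(452,62),bow=(462,203),post=(482,140)).items():
    print(n,np.round(np.nanmedian(L[w-2:w+3,u-2:u+3].reshape(-1,3),0),1))
m=(L[...,2]>60)&(L[...,2]<78)&(L[...,0]<-12)&(L[...,0]>-110)&(abs(L[...,1])<104); p=L[m]
for y in range(-100,100,15):
    q=p[abs(p[:,1]-y)<3]; 
    if len(q): print(y,np.round(np.percentile(q[:,0],[2,98])),end=';')
m=(L[...,2]>60)&(L[...,2]<78)&(L[...,0]>5)&(L[...,0]<50)&(abs(L[...,1])<130); p=L[m]; print(np.round(np.percentile(p[p[:,1]>50][:,1],[2,98])),np.round(np.percentile(p[p[:,1]<-50][:,1],[2,98])))
E
```

```text
-4.001190551643499 [0.5500127  0.17116766] 0.22143702201264692
fold [-29.5   4.   74.3]
jamb [-0.2 99.3 73.1]
bow [ 43.5 -55.5  22.4]
post [63.1 19.2 13.9]
-70 [-13. -12.];-55 [-17. -13.];-40 [-21. -13.];-25 [-26. -17.];-10 [-30. -21.];5 [-35. -24.];20 [-29. -20.];35 [-25. -15.];50 [-20. -13.];65 [-16. -12.];[103. 113.] [-110. -104.]
```

```bash
cat >> h.py <<'E'
YAW=-4.0; O=np.array([.5500,.1712]); A=np.radians(YAW); EX=np.array([np.cos(A),np.sin(A)]); EY=np.array([-EX[1],EX[0]])
def W(x,y,z): return np.append(O+(EX*x+EY*y)/1000,z/1000)
def Lk(p): d=np.array(p[:2])-O; return np.round([d@EX*1000,d@EY*1000,p[2]*1000],1)
E
python3 - <<'E'
from h import *
plan((W(12,5,120),-4),(W(12,5,30),-4))
print("push: tool y=+x_l, tool x=+y_l"); print(r.state()["width"])
E
```

```text
4 lin [[4.0, 36.0, 37.0], [4.0, 35.0, 38.0], [3.0, 36.0, 37.0], [4.0, 35.0, 38.0]] 
 rot [[-0.0, -0.0, 0.0], [-0.0, -0.0, 0.0], [-0.0, -0.0, 0.1], [-0.0, -0.0, 0.0]]
2 lin [[-0.0, 0.0, 45.0], [-0.0, 0.0, 45.0]] 
 rot [[-0.0, -0.0, 0.0], [-0.0, -0.0, 0.0]]
push: tool y=+x_l, tool x=+y_l
0.00033005829528197556
```

>>> arm_command --linear '[[4, 36, 37], [4, 35, 38], [3, 36, 37], [4, 35, 38], [0, 0, 0]]' --delta_rot '[[0, 0, 0], [0, 0, 0], [0, 0, 0], [0, 0, 0], [0, 0, 0]]' --gripper '[0, 0, 0, 0, 0]'

```text
clock: 2.5
ee_pos: [0.5621, 0.175, 0.1161]
eef_rot: [-0.001, 0.731, 0.682, -0.002]
ft_force: [-1.1, 0.3, -0.3]
width: 0.0003
gripper_force: 0.0
```

>>> arm_command --linear '[[0, 0, 30], [0, 0, 30], [0, 0, 30], [0, 0, 0]]' --delta_rot '[[0, 0, 0], [0, 0, 0], [0, 0, 0], [0, 0, 0]]' --gripper '[0, 0, 0, 0]'

```text
clock: 3.0
ee_pos: [0.5612, 0.1751, 0.0293]
eef_rot: [-0.001, 0.731, 0.682, -0.001]
ft_force: [0.9, 0.1, 1.0]
width: 0.0003
gripper_force: 0.0
```

>>> arm_command --linear '[[0, -6, 0], [0, -6, 0], [1, -6, 0], [2, -6, 0], [2, -6, 0]]' --delta_rot '[[0, 0, 0], [0, 0, 0], [0, 0, 0], [0, 0, 0], [0, 0, 0]]' --gripper '[0, 0, 0, 0, 0]'

```text
clock: 3.62
ee_pos: [0.5332, 0.1819, 0.03]
eef_rot: [0.0, 0.731, 0.682, 0.001]
ft_force: [2.6, -0.7, 1.6]
width: 0.0004
gripper_force: 1.2
```

>>> arm_command --linear '[[2, -4, 0], [3, -4, 0], [3, -4, 0], [3, -3, 0], [3, -3, 0]]' --delta_rot '[[0, 0, 0], [0, 0, 0], [0, 0, 0], [0, 0, 0], [0, 0, 0]]' --gripper '[0, 0, 0, 0, 0]'

```text
clock: 4.25
ee_pos: [0.516, 0.197, 0.0296]
eef_rot: [0.0, 0.731, 0.682, -0.0]
ft_force: [3.5, -2.4, -0.1]
width: 0.0005
gripper_force: 5.6
```

>>> arm_command --linear '[[4, -3, 0], [4, -2, 0], [4, -2, 0], [4, -2, 0], [4, -1, 0]]' --delta_rot '[[0, 0, 0], [0, 0, 0], [0, 0, 0], [0, 0, 0], [0, 0, 0]]' --gripper '[0, 0, 0, 0, 0]'

```text
clock: 4.88
ee_pos: [0.5068, 0.2173, 0.0294]
eef_rot: [-0.0, 0.731, 0.682, -0.001]
ft_force: [-1.1, -8.0, 1.9]
width: 0.0004
gripper_force: 10.2
```

```bash
cat >> h.py <<'E'
def door(f):
    C=cloud(f); L=np.concatenate([((C[...,:2]-O)@np.stack([EX,EY],1))*1000,C[...,2:]*1000],-1)
    for d in r.regions_of(f,"fold")[:1]:
        p=L[d["pixels"]]; p=p[(p[:,2]>55)&(p[:,2]<80)]; i=p[:,0]<np.percentile(p[:,0],8)
        print("door p",round(d["p"],2),"tip(x min,y)",np.round([np.percentile(p[:,0],1),np.median(p[i,1])],1),"range y",np.round(np.percentile(p[:,1],[1,99])))
E
python3 - <<'E'
from h import *
f=grab("wrist"); save(f,"w2.png"); print(Lk(f["_s"]["ee_pos"]),f["_s"]["ft_force"])
try: door(f)
except Exception as e: print(e)
E
```

```text
[-46.3  43.   29.4] [-1.05459393 -7.971767    1.93265232]
door p 0.85 tip(x min,y) [-67.5  61.4] range y [18. 99.]
```

View pics/w2.png

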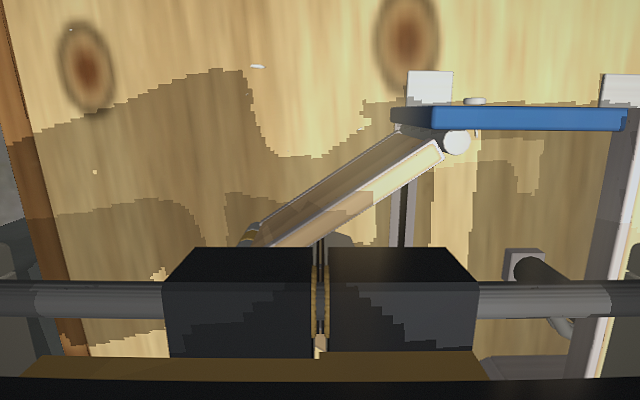

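The door is now well past half open: panel A runs from the jamb at (450,140) to about (250,238), so q is about 1.05. I'll lift out and push from outside.

>>> arm_command --linear '[[-4, 4, 0], [0, 0, -30], [0, 0, -50], [-30, -10, -30], [-30, -10, 0]]' --delta_rot '[[0, 0, 0], [0, 0, 0], [0, 0, 0], [0, 0, 0], [0, 0, 0]]' --gripper '[0, 0, 0, 0, 0]'

```text
clock: 5.6
ee_pos: [0.4882, 0.1547, 0.1419]
eef_rot: [0.001, 0.731, 0.682, 0.002]
ft_force: [-0.3, -0.2, 0.6]
width: 0.0004
gripper_force: 0.0
```

Run:
```python
from h import *
f=grab("wrist"); save(f,"w3.png"); print(Lk(f["_s"]["ee_pos"]),f["_s"]["ft_force"]); door(f)
f=grab("top"); door(f)
plan((W(-82,5,130),-4),(W(-82,5,30),-4))
```

```text
[-60.5 -20.8 141.9] [-0.26348682 -0.23250335  0.60249014]
door p 0.41 tip(x min,y) [  -6.8 -108.7] range y [-113.  109.]
1 lin [[25.6, -20.8, 9.8]] 
 rot [[0.0, -0.0, -0.1]]
2 lin [[-0.0, -0.0, 50.0], [-0.0, -0.0, 50.0]] 
 rot [[0.0, -0.0, 0.0], [0.0, -0.0, 0.0]]
```

View pics/w3.png

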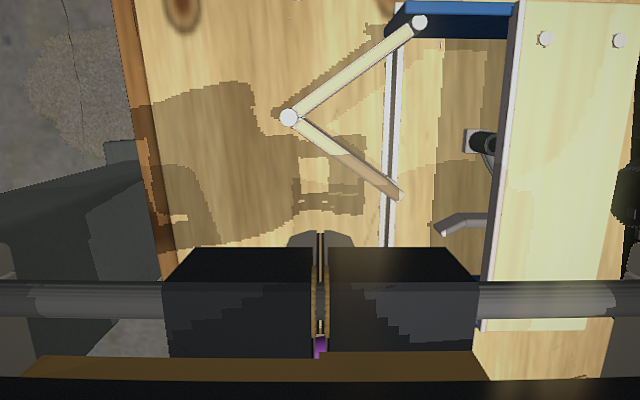

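The fold is at pixel (289,117), so q is about 0.94, with panel B running to (400,195). Pressing panel B from outside near the fold will now fold it further.

>>> arm_command --linear '[[15, -20, 10], [0, 0, 40], [0, 0, 40], [0, 0, 22], [0, 0, 0]]' --delta_rot '[[0, 0, 0], [0, 0, 0], [0, 0, 0], [0, 0, 0], [0, 0, 0]]' --gripper '[0, 0, 0, 0, 0]'

```text
clock: 6.42
ee_pos: [0.4676, 0.1717, 0.0262]
eef_rot: [-0.001, 0.731, 0.682, -0.001]
ft_force: [0.8, -0.4, 1.4]
width: 0.0008
gripper_force: 0.0
```

>>> arm_command --linear '[[7, 0, 0], [7, 0, 0], [7, 0, 0], [7, 0, 0], [7, 0, 0]]' --delta_rot '[[0, 0, 0], [0, 0, 0], [0, 0, 0], [0, 0, 0], [0, 0, 0]]' --gripper '[0, 0, 0, 0, 0]'

```text
clock: 7.05
ee_pos: [0.4684, 0.2059, 0.0273]
eef_rot: [-0.001, 0.731, 0.682, -0.002]
ft_force: [-7.9, -3.4, 2.4]
width: -0.0001
gripper_force: 3.8
```

>>> arm_command --linear '[[6, 0, 0], [6, 0, 0], [6, 0, 0], [6, 0, 0], [5, 0, 0]]' --delta_rot '[[0, 0, 0], [0, 0, 0], [0, 0, 0], [0, 0, 0], [0, 0, 0]]' --gripper '[0, 0, 0, 0, 0]'

```text
clock: 7.68
ee_pos: [0.473, 0.2355, 0.0277]
eef_rot: [0.0, 0.731, 0.682, 0.0]
ft_force: [-0.9, -1.5, -0.1]
width: 0.0002
gripper_force: 0.9
```

Run:
```python
from h import *
s=r.state(); print(Lk(s["ee_pos"]),s["ft_force"])
```

```text
[-81.3  58.8  27.7] [-0.89271708 -1.48570378 -0.12212622]
```

>>> arm_command --linear '[[4, 0, 0], [3, 0, 0], [2, 0, 0], [1, 0, 0], [0, 0, 0]]' --delta_rot '[[0, 0, 0], [0, 0, 0], [0, 0, 0], [0, 0, 0], [0, 0, 0]]' --gripper '[0, 0, 0, 0, 0]'

```text
clock: 8.3
ee_pos: [0.4736, 0.2451, 0.0277]
eef_rot: [0.0, 0.731, 0.682, 0.0]
ft_force: [-0.1, -0.7, 0.9]
width: 0.0005
gripper_force: 0.1
```

>>> arm_command --linear '[[1, 0, 0], [1, 0, 0], [0, 0, 0]]' --delta_rot '[[0, 0, 0], [0, 0, 0], [0, 0, 0]]' --gripper '[0, 0, 0]'

```text
clock: 8.68
ee_pos: [0.4736, 0.2471, 0.0277]
eef_rot: [0.0, 0.731, 0.682, 0.0]
ft_force: [-0.1, -1.1, 0.6]
width: 0.0006
gripper_force: 0.3
```

Now at locker y ≈ 70.4, so small steps until the stop.

>>> arm_command --linear '[[1, 0, 0], [1, 0, 0], [0, 0, 0]]' --delta_rot '[[0, 0, 0], [0, 0, 0], [0, 0, 0]]' --gripper '[0, 0, 0]'

```text
clock: 9.05
ee_pos: [0.4737, 0.2485, 0.0276]
eef_rot: [0.0, 0.731, 0.682, -0.0]
ft_force: [-0.5, -6.5, 1.1]
width: 0.0007
gripper_force: 3.1
```

>>> arm_command --linear '[[1, 0, 0], [1, 0, 0], [0, 0, 0]]' --delta_rot '[[0, 0, 0], [0, 0, 0], [0, 0, 0]]' --gripper '[0, 0, 0]'

```text
clock: 9.43
ee_pos: [0.4736, 0.249, 0.0276]
eef_rot: [0.001, 0.731, 0.682, -0.002]
ft_force: [0.3, -17.9, 6.3]
width: 0.0002
gripper_force: 9.1
```

>>> arm_command --linear '[[-8, 0, 0], [-10, 0, 0], [0, 0, -50], [0, 0, -60], [-40, 0, -40]]' --delta_rot '[[0, 0, 0], [0, 0, 0], [0, 0, 0], [0, 0, 0], [0, 0, 0]]' --gripper '[0, 0, 0, 0, 0]'

```text
clock: 10.05
ee_pos: [0.4704, 0.1938, 0.1802]
eef_rot: [0.001, 0.731, 0.683, 0.002]
ft_force: [0.2, -1.1, -0.3]
width: 0.0004
gripper_force: 0.0
```

Run:
```python
from h import *
f=grab("wrist"); save(f,"w4.png"); print(Lk(f["_s"]["ee_pos"]))
plan(((.507,-.228,.22),24))
```

```text
[-81.   17.  180.2]
8 lin [[-52.0, 8.0, -5.0], [-52.0, 5.0, -4.0], [-52.0, 2.0, -5.0], [-53.0, -2.0, -4.0], [-52.0, -5.0, -5.0], [-52.0, -8.0, -4.0], [-51.0, -11.0, -5.0], [-51.0, -14.0, -4.0]] 
 rot [[0.1, 0.0, -3.5], [0.0, -0.0, -3.5], [0.1, 0.0, -3.5], [0.0, -0.0, -3.5], [0.1, -0.0, -3.5], [0.0, -0.0, -3.5], [0.1, -0.0, -3.5], [0.0, -0.0, -3.4]]
```

View pics/w4.png

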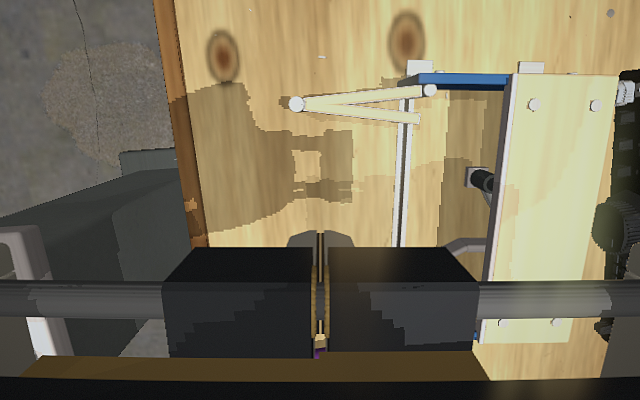

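The door is fully folded: fold at (297,104), jamb at (430,90), free end at (420,118). Next is the torch.

>>> arm_command --linear '[[-52, 8, -5], [-52, 5, -4], [-52, 2, -5], [-53, -2, -4], [-52, -5, -5]]' --delta_rot '[[0, 0, -3.5], [0, 0, -3.5], [0, 0, -3.5], [0, 0, -3.5], [0, 0, -3.5]]' --gripper '[60, 60, 60, 60, 60]'

```text
clock: 10.72
ee_pos: [0.4912, -0.07, 0.2007]
eef_rot: [0.0, 0.618, 0.786, 0.0]
ft_force: [0.1, 0.9, -0.2]
width: 0.0457
gripper_force: 0.0
```

>>> arm_command --linear '[[-52, -8, -4], [-51, -11, -5], [-51, -14, -4], [0, 0, 0]]' --delta_rot '[[0, 0, -3.5], [0, 0, -3.5], [0, 0, -3.4], [0, 0, 0]]' --gripper '[60, 60, 60, 60]'

```text
clock: 11.22
ee_pos: [0.5048, -0.2281, 0.2135]
eef_rot: [0.0, 0.547, 0.837, -0.0]
ft_force: [-0.2, 1.3, 0.1]
width: 0.0604
gripper_force: 0.0
```

Run:
```python
from h import *
f=grab("wrist"); save(f,"w5.png"); C=cloud(f); np.save("w5.npy",C); print(f["_s"]["ee_pos"])
m=(C[...,2]>.010)&(C[...,2]<.045)&(abs(C[...,0]-.474)<.075)&(abs(C[...,1]+.155)<.09)&(f["frame"].max(-1)<110)
p=(C[m][:,:2]*1000).astype(np.float32); Rc=cv2.minAreaRect(p); print(len(p),Rc,cv2.boxPoints(Rc).round().tolist(),np.nanmax(C[m][:,2]))
c=np.array(Rc[0]); b=cv2.boxPoints(Rc); e=b-np.roll(b,1,0); i=np.argmax(np.linalg.norm(e,axis=1)); a=e[i]/np.linalg.norm(e[i]); a*=np.sign(a[0]); n=np.array([-a[1],a[0]])
print("axis",a,np.degrees(np.arctan2(a[1],a[0])))
t=(p-c)@a; w=(p-c)@n; z=C[m][:,2]*1000
for k in range(-50,55,10):
    s=abs(t-k)<4
    if s.sum()>3: print(k,np.round(np.percentile(w[s],[1,99]),1),round(np.percentile(z[s],98),1))
```

```text
[ 0.50476459 -0.22810981  0.21349153]
2951 ((480.40252685546875, -159.972900390625), (32.92586135864258, 100.8874740600586), 27.35489845275879) [[443.0, -123.0], [489.0, -212.0], [518.0, -197.0], [472.0, -108.0]] 0.0355681542615639
axis [ 0.45950088 -0.8881773 ] -62.645092
-50 [-16.2  16. ] 34.0
-40 [-15.9  15.7] 34.2
-30 [-15.8  15.2] 33.8
-20 [-12.4  12.6] 31.0
-10 [-12.1  11.4] 30.0
0 [-11.9  11.9] 30.1
10 [-12.4  11.3] 30.6
20 [-12.3  11.8] 30.1
30 [-12.6  11.2] 29.8
40 [-12.6  11.8] 29.9
50 [-12.   11.3] 29.7
```

View pics/w5.png

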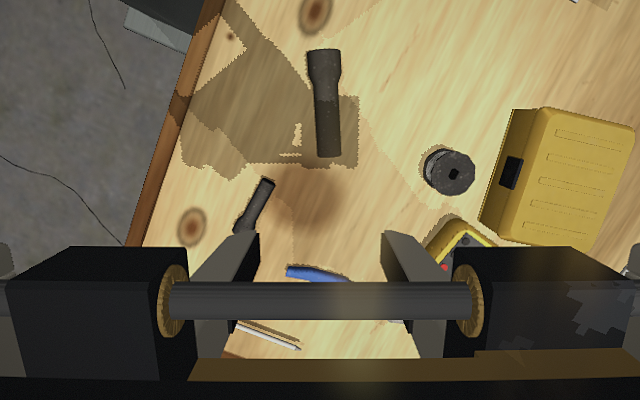

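The torch is at pixels (323,48) to (330,155), with its wide head at the top. The small black torch at (255,205) is well clear. I'll grasp near the middle and carry it head first.

Run:
```python
from h import *
plan(((.479,-.157,.11),27.4),((.479,-.157,.004),27.4))
print("carry")
plan(((.479,-.157,.09),27.4),(W(-110,-26,90),-90),(W(-15,-26,60),-94),(W(-15,-26,5),-94),cur=((.479,-.157,.004),27.4))
```

```text
3 lin [[25.0, 1.0, 34.0], [24.0, 2.0, 35.0], [24.0, 3.0, 34.0]] 
 rot [[0.0, -0.0, -1.2], [0.0, -0.0, -1.2], [0.0, -0.0, -1.3]]
2 lin [[0.0, 0.0, 53.0], [0.0, 0.0, 53.0]] 
 rot [[0.0, -0.0, 0.0], [0.0, -0.0, 0.0]]
carry
2 lin [[0.0, 0.0, -43.0], [0.0, 0.0, -43.0]] 
 rot [[0.0, 0.0, 0.0], [0.0, 0.0, 0.0]]
12 lin [[24.0, 9.0, 0.0], [26.0, 5.0, 0.0], [26.0, 0.0, 0.0], [26.0, -4.0, 0.0], [25.0, -9.0, 0.0], [23.0, -13.0, 0.0], [20.0, -16.0, 0.0], [17.0, -20.0, 0.0], [14.0, -22.0, 0.0], [9.0, -24.0, 0.0], [5.0, -25.0, 0.0], [1.0, -26.0, 0.0]] 
 rot [[0.0, 0.0, 9.8], [0.0, 0.0, 9.8], [0.0, 0.0, 9.8], [0.0, 0.0, 9.8], [0.0, 0.0, 9.8], [0.0, 0.0, 9.8], [0.0, 0.0, 9.8], [0.0, 0.0, 9.8], [0.0, 0.0, 9.8], [0.0, 0.0, 9.7], [0.0, 0.0, 9.8], [0.0, 0.0, 9.7]]
2 lin [[48.0, 3.0, 15.0], [47.0, 2.0, 15.0]] 
 rot [[0.0, 0.0, 2.0], [0.0, 0.0, 2.0]]
2 lin [[0.0, -0.0, 28.0], [0.0, -0.0, 27.0]] 
 rot [[0.0, 0.0, 0.0], [0.0, 0.0, 0.0]]
```

>>> arm_command --linear '[[25, 1, 34], [24, 2, 35], [24, 3, 34], [0, 0, 40], [0, 0, 40]]' --delta_rot '[[0, 0, -1.2], [0, 0, -1.2], [0, 0, -1.3], [0, 0, 0], [0, 0, 0]]' --gripper '[60, 60, 60, 60, 60]'

```text
clock: 11.9
ee_pos: [0.4792, -0.1549, 0.0297]
eef_rot: [0.0, 0.518, 0.856, 0.0]
ft_force: [1.7, -0.6, -0.0]
width: 0.06
gripper_force: 0.0
```

>>> arm_command --linear '[[0, 0, 16], [0, 0, 7], [0, 0, 0]]' --delta_rot '[[0, 0, 0], [0, 0, 0], [0, 0, 0]]' --gripper '[60, 60, 60]'

```text
clock: 12.28
ee_pos: [0.4798, -0.1565, 0.0083]
eef_rot: [0.0, 0.518, 0.855, 0.0]
ft_force: [0.7, -0.7, 0.3]
width: 0.0601
gripper_force: 0.0
```

>>> arm_command --linear '[[0, 0, 0], [0, 0, 0], [0, 0, 0], [0, 0, 0]]' --delta_rot '[[0, 0, 0], [0, 0, 0], [0, 0, 0], [0, 0, 0]]' --gripper '[10, 10, 10, 10]' --force 25

```text
clock: 12.78
ee_pos: [0.4797, -0.1566, 0.008]
eef_rot: [0.0, 0.518, 0.855, 0.0]
ft_force: [-0.1, 0.3, 5.9]
width: 0.0328
gripper_force: 25.0
```

>>> arm_command --linear '[[0, 0, -43], [0, 0, -43], [24, 9, 0], [26, 5, 0], [26, 0, 0]]' --delta_rot '[[0, 0, 0], [0, 0, 0], [0, 0, 9.8], [0, 0, 9.8], [0, 0, 9.8]]' --gripper '[10, 10, 10, 10, 10]'

```text
clock: 13.4
ee_pos: [0.4691, -0.0783, 0.0936]
eef_rot: [-0.0, 0.72, 0.694, -0.0]
ft_force: [0.3, 0.5, -0.8]
width: 0.0324
gripper_force: 25.0
```

>>> arm_command --linear '[[26, -4, 0], [25, -9, 0], [23, -13, 0], [20, -16, 0], [17, -20, 0]]' --delta_rot '[[0, 0, 9.8], [0, 0, 9.8], [0, 0, 9.8], [0, 0, 9.8], [0, 0, 9.8]]' --gripper '[10, 10, 10, 10, 10]'

```text
clock: 14.02
ee_pos: [0.4512, 0.0517, 0.0935]
eef_rot: [-0.0, 0.943, 0.333, -0.0]
ft_force: [-0.6, 1.0, -1.7]
width: 0.0331
gripper_force: 25.0
```

>>> arm_command --linear '[[14, -22, 0], [9, -24, 0], [5, -25, 0], [1, -26, 0], [0, 0, 0]]' --delta_rot '[[0, 0, 9.8], [0, 0, 9.7], [0, 0, 9.8], [0, 0, 9.7], [0, 0, 4]]' --gripper '[10, 10, 10, 10, 10]'

```text
clock: 14.65
ee_pos: [0.4369, 0.1543, 0.0935]
eef_rot: [-0.0, 0.999, -0.034, -0.0]
ft_force: [-0.7, -0.3, -1.8]
width: 0.0326
gripper_force: 25.0
```

Run:
```python
from h import *
s=r.state(); print(Lk(s["ee_pos"]),s["width"],s["gripper_force"],s["q"])
plan((W(-15,-25.5,60),-94),(W(-15,-25.5,9),-94))
```

```text
[-111.7  -24.7   93.5] 0.03264673051376944 24.992500841617584 [2.38954475e-01 3.82729939e-01 1.97836488e+00 1.76068901e-04
 7.80883102e-01 1.87789455e+00]
2 lin [[48.0, 0.0, 17.0], [49.0, 1.0, 16.0]] 
 rot [[-0.0, 0.0, 0.0], [-0.0, 0.0, 0.1]]
1 lin [[-0.3, -0.1, 51.4]] 
 rot [[-0.0, 0.0, -0.0]]
```

>>> arm_command --linear '[[48, 0, 17], [49, 1, 16], [0, 0, 25], [0, 0, 18], [0, 0, 7]]' --delta_rot '[[0, 0, 0], [0, 0, 0], [0, 0, 0], [0, 0, 0], [0, 0, 0]]' --gripper '[10, 10, 10, 10, 10]'

```text
clock: 15.28
ee_pos: [0.5331, 0.1456, 0.0096]
eef_rot: [0.0, 0.999, -0.033, -0.001]
ft_force: [-0.0, 0.2, -1.5]
width: 0.0326
gripper_force: 25.0
```

>>> arm_command --linear '[[0, 0, 1], [0, 0, 0]]' --delta_rot '[[0, 0, 0], [0, 0, 0]]' --gripper '[10, 10]'

```text
clock: 15.52
ee_pos: [0.5344, 0.1458, 0.0104]
eef_rot: [-0.0, 0.999, -0.033, 0.001]
ft_force: [-0.3, 0.1, -1.0]
width: 0.0327
gripper_force: 25.0
```

Run:
```python
from h import *
s=r.state(); print(Lk(s["ee_pos"]),s["width"],s["ft_force"])
```

```text
[-13.8 -26.4  10.4] 0.03273392987388304 [-0.34978768  0.05686791 -1.04549892]
```

>>> arm_command --linear '[[0, -1, 2], [0, 0, 0], [0, 0, 0], [0, 0, 0], [0, 0, 0]]' --delta_rot '[[0, 0, 0], [0, 0, 0], [0, 0, 0], [0, 0, 0], [0, 0, 0]]' --gripper '[10, 10, 48, 48, 48]'

```text
clock: 16.15
ee_pos: [0.5342, 0.1466, 0.0077]
eef_rot: [-0.0, 0.999, -0.033, 0.0]
ft_force: [0.6, -0.1, 0.2]
width: 0.048
gripper_force: 0.0
```

>>> arm_command --linear '[[-20, 0, 0], [-20, 0, 0], [0, 0, 0], [0, 0, 0], [0, 0, 0]]' --delta_rot '[[0, 0, 0], [0, 0, 0], [0, 0, 0], [0, 0, 0], [0, 0, 0]]' --gripper '[48, 48, 10, 10, 10]'

```text
clock: 16.77
ee_pos: [0.4952, 0.1494, 0.0079]
eef_rot: [-0.0, 0.999, -0.033, 0.001]
ft_force: [0.8, 0.3, 3.7]
width: 0.0326
gripper_force: 25.0
```

Run:
```python
from h import *
s=r.state(); print(Lk(s["ee_pos"]),s["width"],s["ft_force"])
f=grab("wrist"); save(f,"w6.png")
```

```text
[-53.1 -25.6   7.9] 0.0326374382197511 [0.82492645 0.29870271 3.72580529]
```

View pics/w6.png

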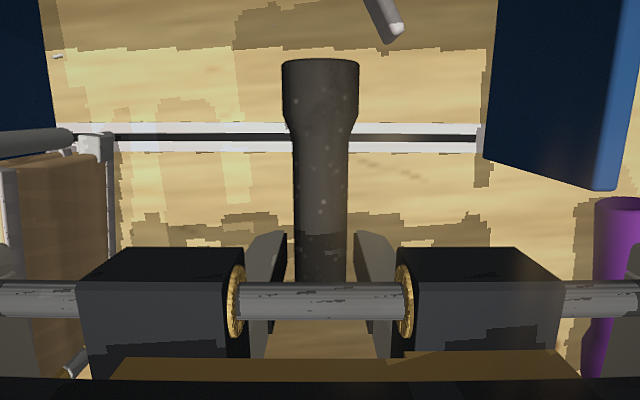

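The torch lies straight in the doorway with its head at (320,60), and the rail tip at (395,30) is clear to its right. Now I'll push it in.

>>> arm_command --linear '[[8, 0, 0], [8, 0, 0], [8, 0, 0], [8, 0, 0], [6, 0, 0]]' --delta_rot '[[0, 0, 0], [0, 0, 0], [0, 0, 0], [0, 0, 0], [0, 0, 0]]' --gripper '[10, 10, 10, 10, 10]'

```text
clock: 17.45
ee_pos: [0.532, 0.1468, 0.0078]
eef_rot: [0.0, 0.999, -0.033, -0.001]
ft_force: [-6.4, -0.2, 9.1]
width: 0.0329
gripper_force: 25.0
```

>>> arm_command --linear '[[5, 0, 0], [5, 0, 0], [5, 0, 0], [5, 0, 0], [0, 0, 0]]' --delta_rot '[[0, 0, 0], [0, 0, 0], [0, 0, 0], [0, 0, 0], [0, 0, 0]]' --gripper '[10, 10, 10, 10, 10]'

```text
clock: 18.08
ee_pos: [0.5523, 0.1454, 0.0079]
eef_rot: [0.0, 0.999, -0.033, -0.0]
ft_force: [-3.4, 0.5, 6.5]
width: 0.0328
gripper_force: 25.0
```

Run:
```python
from h import *
s=r.state(); print(Lk(s["ee_pos"]),s["width"],s["ft_force"])
```

```text
[  4.1 -25.6   7.9] 0.0327932807357333 [-3.36247839  0.45260575  6.46691161]
```

>>> arm_command --linear '[[4, 0, 0], [4, 0, 0], [4, 0, 0], [4, 0, 0], [4, 0, 0]]' --delta_rot '[[0, 0, 0], [0, 0, 0], [0, 0, 0], [0, 0, 0], [0, 0, 0]]' --gripper '[10, 10, 10, 10, 10]'

```text
clock: 18.7
ee_pos: [0.5715, 0.144, 0.0079]
eef_rot: [0.0, 0.999, -0.033, -0.001]
ft_force: [-7.5, -1.9, 10.2]
width: 0.0332
gripper_force: 25.0
```

>>> arm_command --linear '[[2, 0, 0], [2, 0, 0], [1, 0, 0], [0, 0, 0]]' --delta_rot '[[0, 0, 0], [0, 0, 0], [0, 0, 0], [0, 0, 0]]' --gripper '[10, 10, 10, 10]'

```text
clock: 19.2
ee_pos: [0.5767, 0.1436, 0.0079]
eef_rot: [0.0, 0.999, -0.033, -0.001]
ft_force: [-5.5, -0.4, 7.7]
width: 0.0327
gripper_force: 25.0
```

Run:
```python
from h import *
s=r.state(); print(Lk(s["ee_pos"]),s["width"],s["ft_force"])
```

```text
[ 28.6 -25.7   7.9] 0.03266172850790675 [-5.54263937 -0.36476236  7.67420898]
```

Tip ≈ 116, so I'll go in 1 mm steps to the pad.

>>> arm_command --linear '[[1, 0, 0], [1, 0, 0], [1, 0, 0], [0, 0, 0]]' --delta_rot '[[0, 0, 0], [0, 0, 0], [0, 0, 0], [0, 0, 0]]' --gripper '[10, 10, 10, 10]'

```text
clock: 19.7
ee_pos: [0.5797, 0.1434, 0.0079]
eef_rot: [0.0, 0.999, -0.033, -0.001]
ft_force: [-5.6, -0.7, 8.6]
width: 0.0329
gripper_force: 25.0
```

>>> arm_command --linear '[[1, 0, 0], [0, 0, 0], [0, 0, 0]]' --delta_rot '[[0, 0, 0], [0, 0, 0], [0, 0, 0]]' --gripper '[10, 10, 10]'

```text
clock: 20.08
ee_pos: [0.5807, 0.1433, 0.0079]
eef_rot: [0.0, 0.999, -0.033, -0.001]
ft_force: [-5.9, -1.9, 10.6]
width: 0.0326
gripper_force: 25.1
```

>>> arm_command --linear '[[1, 0, 0], [0, 0, 0], [0, 0, 0]]' --delta_rot '[[0, 0, 0], [0, 0, 0], [0, 0, 0]]' --gripper '[10, 10, 10]'

```text
clock: 20.45
ee_pos: [0.581, 0.1433, 0.0078]
eef_rot: [0.0, 0.999, -0.033, -0.002]
ft_force: [-9.7, -1.0, 12.5]
width: 0.0325
gripper_force: 26.4
```

>>> arm_command --linear '[[1, 0, 0], [0, 0, 0], [0, 0, 0]]' --delta_rot '[[0, 0, 0], [0, 0, 0], [0, 0, 0]]' --gripper '[10, 10, 10]'

```text
clock: 20.82
ee_pos: [0.5812, 0.1433, 0.0078]
eef_rot: [0.0, 0.999, -0.033, -0.002]
ft_force: [-13.2, -0.7, 14.2]
width: 0.0328
gripper_force: 27.6
```

>>> arm_command --linear '[[0, 0, 0], [0, 0, 0], [0, 0, 0]]' --delta_rot '[[0, 0, 0], [0, 0, 0], [0, 0, 0]]' --gripper '[44, 44, 44]'

```text
clock: 21.2
ee_pos: [0.5813, 0.1441, 0.0069]
eef_rot: [-0.0, 0.999, -0.034, -0.002]
ft_force: [-8.8, 7.6, 3.2]
width: 0.0435
gripper_force: 4.3
```

>>> arm_command --linear '[[-25, 0, 0], [-40, 0, 0], [-30, 0, -40], [-10, 0, -50], [0, 0, 0]]' --delta_rot '[[0, 0, 0], [0, 0, 0], [0, 0, 0], [0, 0, 0], [0, 0, 0]]' --gripper '[44, 44, 44, 44, 44]'

```text
clock: 21.82
ee_pos: [0.4799, 0.1508, 0.1007]
eef_rot: [-0.001, 0.999, -0.033, 0.003]
ft_force: [0.6, 0.5, 0.6]
width: 0.0438
gripper_force: 0.0
```

Run:
```python
from h import *
f=grab("wrist"); C=cloud(f); L=np.concatenate([((C[...,:2]-O)@np.stack([EX,EY],1))*1000,C[...,2:]*1000],-1); print(Lk(f["_s"]["ee_pos"]),f["_s"]["ft_force"])
save(f,"w7.png")
m=(L[...,2]>8)&(L[...,2]<45)&(L[...,0]>5)&(L[...,0]<57)&(L[...,1]<5)&(L[...,1]>-60)&(f["frame"].max(-1)<110)
p=L[m]; print(m.sum(),np.round(np.percentile(p,[1,50,99],axis=0),1))
```

```text
[-68.5 -25.2 100.7] [0.56268162 0.45986514 0.55948447]
2793 [[ 16.7 -54.5  10.8]
 [ 38.5 -26.3  27.1]
 [ 56.6 -13.3  30.2]]
```

View pics/w7.png

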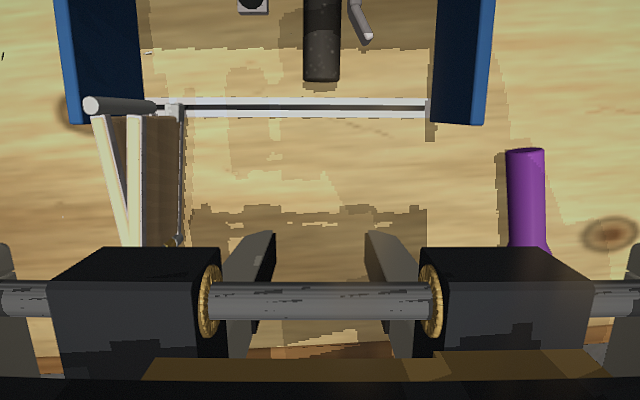

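The torch lies straight in the lane with its tail at (321,80), the rail beside it and the door still folded (left). I'll make one gentle closed-finger push on its end to confirm it is seated.

>>> arm_command --linear '[[0, 0, 40], [0, 0, 40], [20, 0, 8], [20, 0, 0], [20, 0, 0]]' --delta_rot '[[0, 0, 0], [0, 0, 0], [0, 0, 0], [0, 0, 0], [0, 0, 0]]' --gripper '[0, 0, 0, 0, 0]'

```text
clock: 22.5
ee_pos: [0.5383, 0.146, 0.0077]
eef_rot: [0.0, 0.999, -0.033, -0.001]
ft_force: [-0.3, 1.0, 0.8]
width: 0.0012
gripper_force: 0.0
```

>>> arm_command --linear '[[8, 0, 0], [4, 0, 0], [3, 0, 0], [1, 0, 0], [0, 0, 0]]' --delta_rot '[[0, 0, 0], [0, 0, 0], [0, 0, 0], [0, 0, 0], [0, 0, 0]]' --gripper '[0, 0, 0, 0, 0]'

```text
clock: 23.12
ee_pos: [0.5539, 0.1454, 0.0097]
eef_rot: [0.0, 0.999, -0.033, -0.0]
ft_force: [0.5, 0.5, 0.7]
width: 0.0007
gripper_force: 0.0
```

Run:
```python
from h import *
s=r.state(); print(Lk(s["ee_pos"]),s["width"],s["ft_force"])
```

```text
[  5.7 -25.5   9.7] 0.0006806372309982555 [0.47728994 0.47489389 0.74454215]
```

>>> arm_command --linear '[[2, 0, 0], [2, 0, 0], [1, 0, 0], [1, 0, 0], [0, 0, 0]]' --delta_rot '[[0, 0, 0], [0, 0, 0], [0, 0, 0], [0, 0, 0], [0, 0, 0]]' --gripper '[0, 0, 0, 0, 0]'

```text
clock: 23.75
ee_pos: [0.5586, 0.1449, 0.0094]
eef_rot: [0.0, 0.999, -0.033, -0.002]
ft_force: [-9.2, 0.3, 5.0]
width: 0.0004
gripper_force: 4.6
```

>>> arm_command --linear '[[1, 0, 0], [0, 0, 0], [0, 0, 0]]' --delta_rot '[[0, 0, 0], [0, 0, 0], [0, 0, 0]]' --gripper '[0, 0, 0]'

```text
clock: 24.12
ee_pos: [0.5586, 0.1449, 0.0093]
eef_rot: [0.0, 0.999, -0.033, -0.003]
ft_force: [-13.3, 0.5, 9.3]
width: 0.0005
gripper_force: 6.9
```

>>> arm_command --linear '[[1, 0, 0], [0, 0, 0], [0, 0, 0]]' --delta_rot '[[0, 0, 0], [0, 0, 0], [0, 0, 0]]' --gripper '[0, 0, 0]'

```text
clock: 24.5
ee_pos: [0.5586, 0.1449, 0.0093]
eef_rot: [0.0, 0.999, -0.033, -0.004]
ft_force: [-19.3, 1.8, 14.3]
width: 0.0005
gripper_force: 9.5
```

>>> arm_command --linear '[[-10, 0, 0], [-40, 0, 0], [-40, 0, -20], [-20, 0, -50], [0, 0, -50]]' --delta_rot '[[0, 0, 0], [0, 0, 0], [0, 0, 0], [0, 0, 0], [0, 0, 0]]' --gripper '[0, 0, 0, 0, 0]'

```text
clock: 25.12
ee_pos: [0.451, 0.1522, 0.1308]
eef_rot: [0.0, 0.999, -0.033, -0.0]
ft_force: [1.3, 0.3, 0.4]
width: 0.0005
gripper_force: 0.0
```

Run:
```python
from h import *
f=grab("wrist"); save(f,"w8.png"); print(Lk(f["_s"]["ee_pos"]),f["_s"]["ft_force"])
```

```text
[-97.4 -25.9 130.8] [1.34839064 0.34698005 0.41892918]
```

View pics/w8.png

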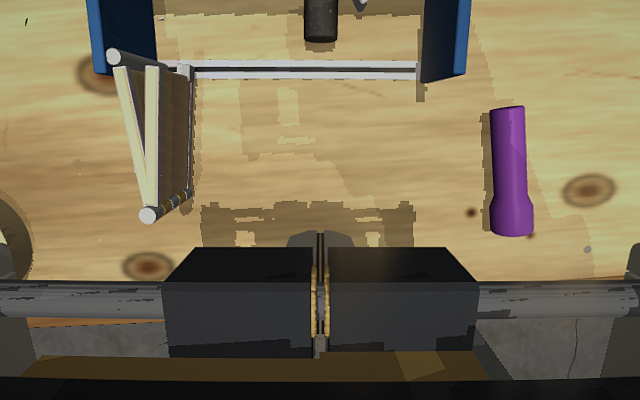

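The door is folded home (fold at (150,214), jamb at (113,57)), the torch tail is straight at (320,40), and the robot is clear.

```bash
python3 -c "
from station import r
print(r.close_job())"
```

```text
the job is handed in; nothing more can be done
None
```

The bifold door is folded to its stop on the left and the black torch is pushed in head first until it stopped solid against the pad; I handed the job in at about 25 s, with readings after each move never above about 24 N and the other things not moved by me.

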